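# Sweep the casting scrap into the sweeps drawer

### The job

With the fingers closed, sweep the four cut-off pieces of casting metal across the beech finishing board and over its open front edge into the drawer that stands open below it, then push the drawer fully shut. Pick nothing up, and leave the plaster model and the small jar standing where they are on the board, and the other things on the bench too.

Things in the scene. Friction and masses are not known exactly. Their poses are not given: they have to be found in the camera images.
- board: beech finishing board fixed to the bench, 170 mm deep (x) and 270 mm wide (y); origin at the centre of its underside, on the bench; -x points out over its front edge, towards the robot. The flat deck is 66 mm above the bench. A rim 12 mm high stands on the deck along the back (inner face at x = +75 mm) and both sides (inner faces at y = +-123 mm); the front edge (x = -85 mm) has no rim. The drawer lies under the deck and slides out at the front edge
- sweeps_drawer (a joint): how far the sweeps drawer stands open, m: 0 = fully shut, front flush with the deck's front edge; grows as it comes out along the board's -x, stop at 0.095. Starts 0.065 to 0.085; slides with about 2 N
- drawer_floor (a point): centre of the drawer's inner floor, 12 mm above the bench; axes as the board's. Inside, the drawer reaches from x = -72 to +68 mm and y = +-117 mm of this point and its walls are 31 mm high; 42 mm of room under the deck. Opened by q, the gap between the deck's front edge and the inside of the drawer's front is q less 10 mm
- drawer_front (a point): centre of the outer face of the drawer's front, 30 mm above the bench; the front is 266 mm wide and reaches from 8 to 52 mm above the bench. A steel finger edge 120 mm wide and 3 mm thick sticks out 8 mm from this face, 43 mm above the bench. Shut, this point lies at x = -85 mm, y = 0 of the board
- sprue_button_0: cut-off casting button of bare metal: a flat cone 21 mm across and 10 mm high with thin sprue stubs on top (17 mm high in all); stands flat side down on the deck, weighs about 25 g; origin at the centre of its flat side
- sprue_button_1: cut-off casting button of bare metal: a flat cone 21 mm across and 10 mm high with thin sprue stubs on top (17 mm high in all); stands flat side down on the deck, weighs about 25 g; origin at the centre of its flat side
- runner_bar_0: cut-off runner of bare metal: a bar 26 x 9 x 9 mm with thin sprue stubs on top (16 mm high in all); lies on the deck, weighs about 20 g; its x axis runs along the bar, origin at the centre of its underside
- runner_bar_1: cut-off runner of bare metal: a bar 26 x 9 x 9 mm with thin sprue stubs on top (16 mm high in all); lies on the deck, weighs about 20 g; its x axis runs along the bar, origin at the centre of its underside
- plaster_model: loose plaster model of a dental arch on the board, against the back rim to one side: 57 x 66 mm, 28 mm high; origin at the centre of its underside. Stays where it is
- small_jar: loose jar with a black lid on the board, near the back rim on the other side: 41 mm across, 35 mm high; origin at the centre of its underside. Stays where it is
- calliper: digital calliper lying on the bench left of the board, 72 x 200 mm, 17 mm high; origin at the centre of its underside. Stays where it is
- putty_tub: round tub with a blue lid on the bench behind the board, 71 mm across, 61 mm high; origin at the centre of its underside. Stays where it is

How it is judged:
By the outcome, as a careful person would: the job done as asked, in the order asked, and still so for the second after the job is handed in, with the robot touching nothing.
It also fails if it takes over 54 s, if anything falls off the work surface, if the arm or the gripper's body presses on something with over 40 N, if the wrist force passes 120 N, or if a joint passes its speed limit or range.

### The arm

A 6-joint arm with a two-finger parallel gripper is mounted at the origin on a cart in front of the work surface, level with it; the furniture and walls round the work are solid. World frame = base frame: x ahead of the robot, y to its left, z up, the work surface at z = 0. Lengths are in m, angles in rad, forces in N, time in s.
With the tool pointing down it reaches from about 0.25 to 0.8 m from the base axis. Payload 8.5 kg.
Tool frame: the origin (TCP) lies on the centre line of the jaws, within the pads' length; the fingertips stand 22 mm ahead of it and the grasp point (between the pads) lies 3 mm ahead of it; y points along the fingers, x is the direction in which the jaws open and shut, and the axes are right-handed (so a half turn about y gives the same grasp; the last joint's range is limited). The gripper opens to 85 mm and grips with 20 to 120 N. Pads are 22 mm wide; open, the fingers measure 114 mm over their backs; the gripper's body (76 mm by 85 mm) begins 54 mm behind the grasp point. The pads swing forward as they close: fully open they stand 13 mm farther back than shut.
Start: joints at [-1.178, 0.238, -0.013, 1.319, 0, 1.571], TCP at [0.201, -0.485, 0.253] pointing down, gripper open.
Joint ranges: [-2.66, 2.66], [-1.03, 1.9], [-1.14, 1.46], [-1.82, 2.27], [-1.45, 1.34], [-3.14, 3.14]. Speed limits (rad/s): [2.22, 2.22, 2.79, 3.14, 3.14, 3.14].

### API

Orientations are given as a rotation vector (axis times angle).
In Python, from bench import observe, camera, camera_info, ticket, masks_of gives the robot as it stands.
- The arm moves only by the tool apply_moves, never from a script. Its argument "series" is a list that holds one entry, the list of rows, each a list of 7 numbers: the turn, a rotation vector about the tool's x, y, z in degrees, then the shift along the tool's x, y, z in mm, then the closure, from 0 (fully open) to 1 (shut). In form: [[[rx, ry, rz, x, y, z, fingers], ...]]. A call has 1 to 12 rows; each row shifts and turns the commanded pose from where the row before left it, along the tool's axes as they then stand; what a row does not reach is not made up. A row lasts 1/8 s, in which the tool goes at most 62.5 mm and 10.7 degrees, less where a joint would pass 70% of its speed; a pose out of reach is approached as far as the arm can. A call is refused whole if a number of a shift passes 62.5 or a number of a turn 10.7, either way. A call with a gripper value outside its range is refused whole. The fingers move at their own pace and stop on an object; "force" is the grip in N (left out, the last holds). Time passes only in rows, so rows that do not move let the fingers close. It gives the time, the measured TCP pose, the force and the opening at its end, in the units of the state.
- observe(): the state, without advancing time (a new reading comes with each control period).
- camera(name): name is "scene" or "top" or "wrist"; returns the picture (400x640x3 uint8, red, green, blue); there is no depth.
- camera_info(name): a dict with "fx", "fy", "cx", "cy" (pixels), "T" (4x4, takes a point from camera to world coordinates). Camera axes: x right, y up, looking along -z (the intrinsics and any distortion apply to the point x, -y, -z); pixel columns grow to the right and rows downward; lengths in m; the calibration is good to about 2 mm. A picture is of the moment at which its call begins: read the wrist's pose just before it. camera_info takes no time and is no camera call; for the wrist camera it gives the pose at the moment of the call.
- ticket.close_job(): hands the job in, once; it reports no verdict.
Trained networks look in the newest picture that a camera, given by its name, has taken for a name from the list of things; names that differ only in an ending like _2 or _b are one class to them, and where a whole thing is asked for, a point or a joint stands for the part that bears it (a point fixed in the world has none). Each returns a list of dicts, best first, with "confidence" (0 to 1); they miss things now and then, are a little off and sometimes report something else, mostly with a low value. They report only what shows in the picture. A call takes as long as a camera call.
- masks_of(target, camera): "region" (400x640 bool, what is visible of it) and "position" ([column, row] in pixels, amid what is visible of it).
The state is a dict: "time": time; "joints": joint angles; "joint_vel": joint speeds; "joint_torque": joint torques, N m; "tcp_pos": TCP position; "ee_rot": TCP orientation; "contact_force": force on the tool from outside, world axes, zero at the start; "moment": the same for the moment, N m; "grip_width": finger opening in m.
Only numpy, scipy, OpenCV 4.12 (cv2) and the standard library are available. Lean on these libraries where they do the work, as an engineer would, in place of code of your own. Each camera call takes 0.05 s, during which the arm holds its last target.

## Working session

There is one attempt and no reset: what is moved stays moved. The work goes in short steps, Python scripts to look and compute and a tool call to move; the robot and the scene stay as the last step left them, time stands still between calls to the robot, and variables do not carry over. Pictures are saved under pics/ and viewed, and the job is handed in when it is done.

Besides the shell and the picture viewer there is one more tool, called after "Call:" by a JSON object that holds its "api" and its "payload", one argument or row to a line. apply_moves: Moves the arm, as the interface text tells. Its arguments: {"type":"object","properties":{"series":{"type":"array"},"force":{"type":"number"}},"required":["series"]}

```bash
mkdir -p pics; ls
python3 - <<'E'
from bench import observe, camera, camera_info
import cv2,numpy as np
print(observe())
for n in ["scene","top"]:
    im=camera(n); cv2.imwrite(f"pics/{n}0.png",im[:,:,::-1]); i=camera_info(n); print(n,{k:(np.round(v,4).tolist() if k=="T" else v) for k,v in i.items()})
E
```

```text
pics
{'time': 0.0, 'joints': array([-1.17801557e+00,  2.38791568e-01, -1.42279392e-02,  1.31921118e+00,
       -3.90861109e-06,  1.57079017e+00]), 'joint_vel': array([-0.00241559, -0.00084635, -0.0011857 , -0.00034309, -0.00086487,
        0.00117612]), 'joint_torque': array([-1.90006678e-03, -5.38773537e+01,  3.46441770e+01,  1.83297414e-02,
       -3.40117276e-05, -3.03567965e-06]), 'tcp_pos': array([ 0.20080374, -0.48467406,  0.25268219]), 'ee_rot': array([-1.36898712,  0.91606174, -0.91409361]), 'contact_force': array([ 0.17365228, -0.64753022,  0.2002287 ]), 'moment': array([0.01121891, 0.02502182, 0.01066042]), 'grip_width': 0.08557873373191517}
scene {'fx': 372.7246955210433, 'fy': 372.7246955210433, 'cx': 316.14170463352986, 'cy': 198.00405939447242, 'T': [[0.7383, 0.3827, -0.5553, 0.0817], [-0.6744, 0.427, -0.6024, -0.7695], [0.0066, 0.8193, 0.5734, 0.6001], [0.0, 0.0, 0.0, 1.0]]}
top {'fx': 427.27845049410644, 'fy': 427.27845049410644, 'cx': 321.19525134089866, 'cy': 193.94439881688848, 'T': [[0.0309, 0.9931, -0.1133, 0.4859], [-0.9995, 0.0296, -0.0131, -0.2334], [-0.0096, 0.1137, 0.9935, 1.2015], [0.0, 0.0, 0.0, 1.0]]}
```

View pics/top0.png

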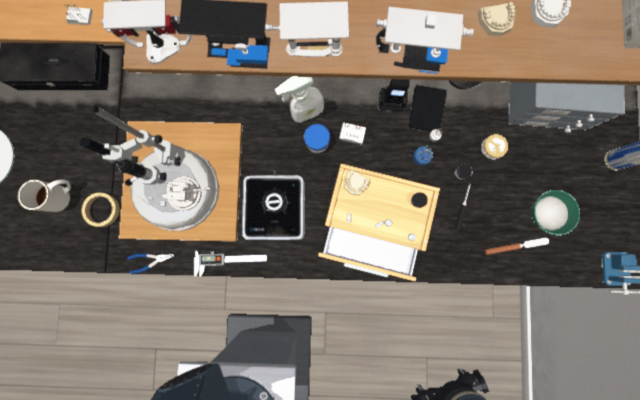

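View pics/scene0.png

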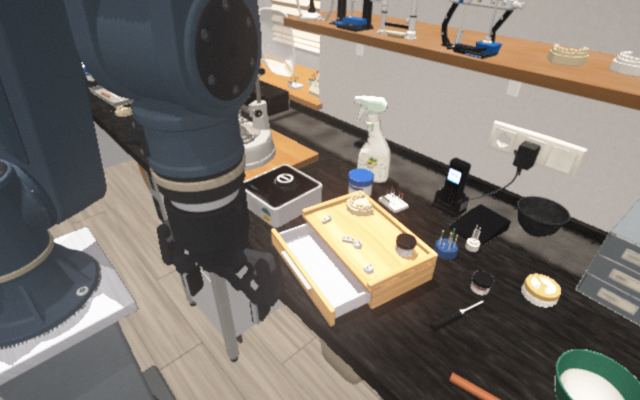

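The top view shows the board around pixels (325–438, 165–278), turned about 12°. The drawer is open at the bottom, and the pieces lie near (349,217), (380,223), (389,223) and (411,237). The model is at (356,183) and the jar at (419,200).

```bash
cat > h.py <<'E'
import numpy as np,cv2
from bench import observe, camera, camera_info, masks_of
def ray(n,p,info=None):
    i=info or camera_info(n); T=np.array(i["T"])
    d=np.array([(p[0]-i["cx"])/i["fx"],-(p[1]-i["cy"])/i["fy"],-1.])
    return T[:3,3],T[:3,:3]@d
def onz(n,p,z,info=None):
    o,d=ray(n,p,info); return o+d*(z-o[2])/d[2]
def proj(n,P,info=None):
    i=info or camera_info(n);T=np.array(i["T"]);c=T[:3,:3].T@(np.array(P)-T[:3,3])
    return np.array([i["cx"]+i["fx"]*c[0]/-c[2],i["cy"]-i["fy"]*c[1]/-c[2]])
E
python3 - <<'E'
from h import *
im=camera("top")
for t,z in [("board",.07),("sprue_button_0",.072),("runner_bar_0",.07),("plaster_model",.08),("small_jar",.1),("drawer_front",.05),("drawer_floor",.012),("calliper",.01),("putty_tub",.06)]:
    for r in masks_of(t,"top"):
        if r["confidence"]<.2: continue
        ys,xs=np.nonzero(r["region"]); 
        box=cv2.minAreaRect(np.c_[xs,ys].astype(np.float32))
        print(t,round(r["confidence"],2),np.round(r["position"],1),len(xs),np.round(onz("top",r["position"],z),4),[np.round(b,1) for b in box])
        if t in("board","drawer_front"): print(np.round([onz("top",q,.078 if t=="board" else .05) for q in cv2.boxPoints(box)],4).tolist())
c=im[150:290,310:450,::-1]; cv2.imwrite("pics/crop.png",cv2.resize(c,None,fx=4.2,fy=4.2,interpolation=cv2.INTER_CUBIC))
E
```

```text
board 0.74 [376.6 225.4] 8837 [ 0.5358 -0.3673  0.07  ] [array([378.6, 223.4]), array([103.8,  99. ]), np.float64(14.0)]
[[0.4438, -0.2111, 0.078], [0.6991, -0.2669, 0.078], [0.6393, -0.5347, 0.078], [0.3877, -0.4728, 0.078]]
sprue_button_0 0.67 [370.4 251.5] 3094 [ 0.467  -0.3519  0.072 ] [array([369.9, 254.1]), array([99.7, 35. ]), np.float64(14.3)]
sprue_button_0 0.5 [413.4 233.8] 42 [ 0.5166 -0.4639  0.072 ] [array([412. , 236.5]), array([6.4, 6.4]), np.float64(45.0)]
plaster_model 0.74 [355.8 180.6] 431 [ 0.6521 -0.3092  0.08  ] [array([355.2, 183.1]), array([23.7, 20.6]), np.float64(26.6)]
small_jar 0.67 [417.6 196.2] 181 [ 0.6131 -0.4684  0.1   ] [array([419.5, 198.5]), array([13., 15.]), np.float64(90.0)]
small_jar 0.55 [387.8 219.1] 48 [ 0.5515 -0.3922  0.1   ] [array([387.5, 222. ]), array([6., 7.]), np.float64(90.0)]
drawer_front 0.83 [369.3 252.1] 2927 [ 0.4649 -0.3513  0.05  ] [array([369.7, 254. ]), array([98.5, 34. ]), np.float64(14.9)]
[[0.4455, -0.2142, 0.05], [0.5337, -0.2349, 0.05], [0.4743, -0.4906, 0.05], [0.3873, -0.468, 0.05]]
drawer_floor 0.63 [371.5 251.5] 3050 [ 0.4661 -0.3613  0.012 ] [array([370.6, 253.9]), array([98.5, 35.6]), np.float64(14.5)]
calliper 0.55 [220.6 259.9] 757 [0.4301 0.0546 0.01  ] [array([229.7, 259.3]), array([21.2, 74.5]), np.float64(82.4)]
putty_tub 0.82 [318.1 135.6] 597 [ 0.7762 -0.2049  0.06  ] [array([316.5, 137.5]), array([27., 25.]), np.float64(90.0)]
putty_tub 0.42 [372.3 253.1] 3065 [ 0.4627 -0.3583  0.06  ] [array([370.7, 254.1]), array([99.4, 35.2]), np.float64(14.0)]
```

View pics/crop.png

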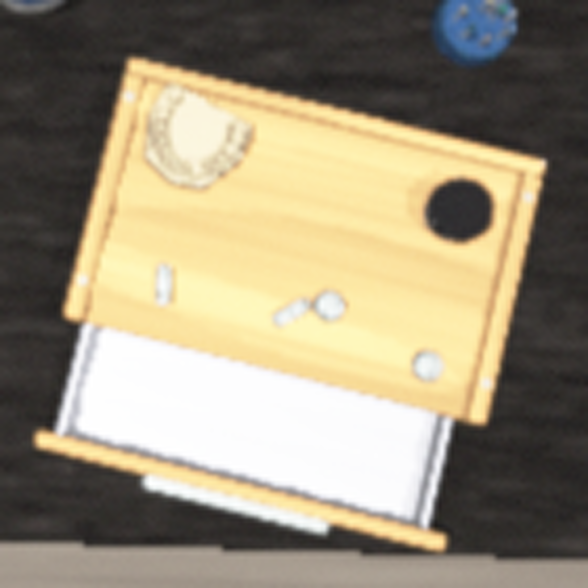

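```bash
cat >> h.py <<'E'
from scipy.spatial.transform import Rotation as R
def cp(u,v): return ((u+.5)/4.2-.5+310,(v+.5)/4.2-.5+150)
E
python3 - <<'E'
from h import *
P=np.array([onz("top",cp(*q),.078)[:2] for q in [(131,58),(546,160),(487,424),(65,318)]])
L=np.array([[.085,.135],[.085,-.135],[-.085,-.135],[-.085,.135]])
ml,mp=L.mean(0),P.mean(0); H=(L-ml).T@(P-mp); yaw=np.arctan2(H[0,1]-H[1,0],H[0,0]+H[1,1])
c,s=np.cos(yaw),np.sin(yaw);Rm=np.array([[c,-s],[s,c]]);t=mp-Rm@ml
print("board",t,np.degrees(yaw),"res",(L@Rm.T+t-P)*1000)
B=lambda w:Rm.T@(np.array(w)[:2]-t)*1000
for n,q,z in [("barL",(163,284),.073),("barLtop",(165,265),.073),("barLbot",(161,304),.073),("barM",(292,312),.073),("barMa",(275,323),.073),("barMb",(310,300),.073),("btnM",(329,305),.073),("btnR",(428,366),.073),("jar",(459,210),.101),("model",(195,140),.085),("frontL",(40,435),.052),("frontR",(445,545),.052),("fOutL",(37,446),.052),("edgeL",(145,482),.045),("edgeR",(328,528),.045)]:
    print(n,np.round(B(onz("top",cp(*q),z)),1))
o=observe();print(R.from_rotvec(o["ee_rot"]).as_matrix().round(3))
np.savez("b.npz",t=t,yaw=yaw)
E
```

```text
board [ 0.58570017 -0.38133494] -12.380681513546897 res [[ 0.19215111  0.64696994]
 [-0.15549195 -0.35526328]
 [-0.20263645 -0.4164279 ]
 [ 0.16597729  0.12472124]]
barL [-49.2  80.3]
barLtop [-37.3  82. ]
barLbot [-61.7  78.6]
barM [-46.5  -2.2]
barMa [-55.8   6.5]
barMb [-36.5 -11.5]
btnM [-36.6 -23.7]
btnR [-58.6 -92.2]
jar [ 37.4 -84.2]
model [42.7 82.8]
frontL [-159.9  132.5]
frontR [-164.  -131.4]
fOutL [-167.   132.6]
edgeL [-172.4   60.5]
edgeR [-172.   -58.8]
[[ 0.383 -0.     0.924]
 [-0.924  0.     0.383]
 [-0.    -1.     0.   ]]
```

Call:
{"api": "apply_moves", "payload": {
  "series": [
    [[0, 8.7, 0, 0, 0, 0, 1], [0, 8.7, 0, 0, 0, 0, 1], [0, 8.7, 0, 0, 0, 0, 1], [0, 8.8, 0, 0, 0, 0, 1], [0, 0, 0, 0, 0, 0, 1], [0, 0, 0, 0, 0, 0, 1]]
  ]
}}

```text
time: 1.35
tcp_pos: [0.2009, -0.485, 0.2533]
ee_rot: [-1.101, 1.364, -1.364]
contact_force: [0.7, 0.4, 0.0]
grip_width: -0.0
```

```bash
cat >> h.py <<'E'
def st(verbose=True):
    b=np.load("b.npz");t,y=b["t"],float(b["yaw"]);c,s=np.cos(y),np.sin(y);Rm=np.array([[c,-s],[s,c]])
    o=observe();p=o["tcp_pos"];q=Rm.T@(p[:2]-t)*1000
    M=R.from_rotvec(o["ee_rot"]).as_matrix()
    print("t",round(o["time"],2),"board xy",q.round(1),"z",(p[2]*1000).round(1),"toolz yaw-board",np.degrees(np.arctan2(M[1,2],M[0,2])-y).round(2),"ydown",M[:,1].round(3),"grip",round(o["grip_width"],4),"F",o["contact_force"].round(1))
    return q,p[2]*1000
def b2w(x,y,z):
    b=np.load("b.npz");t,a=b["t"],float(b["yaw"]);c,s=np.cos(a),np.sin(a)
    return np.r_[np.array([[c,-s],[s,c]])@np.array([x,y])/1000+t,z/1000]
E
python3 -c "
from h import *
st()"
```

```text
t 1.35 board xy [-353.6 -183.7] z 253.3 toolz yaw-board 0.18 ydown [-0.  0. -1.] grip -0.0 F [0.7 0.4 0. ]
```

Call:
{"api": "apply_moves", "payload": {
  "series": [
    [[0, 0, 0, -15, 15.5, 55.3, 1], [0, 0, 0, -15, 15.5, 55.3, 1], [0, 0, 0, -15, 15.5, 55.3, 1], [0, 0, 0, -15, 15.5, 55.3, 1], [0, 0, 0, -15.5, 15.5, 55.3, 1], [0, 0, 0, -15.2, 15.5, 55.1, 1], [0, 0, 0, 0, 0, 0, 1], [0, 0, 0, 0, 0, 0, 1]]
  ]
}}

```text
time: 2.35
tcp_pos: [0.5441, -0.4673, 0.1597]
ee_rot: [-1.101, 1.366, -1.364]
contact_force: [-0.1, 0.4, -0.1]
grip_width: -0.0002
```

Run:
```python
from h import *
st()
im=camera("wrist");cv2.imwrite("pics/w1.png",im[:,:,::-1]);im=camera("scene");cv2.imwrite("pics/s1.png",im[:,:,::-1])
for n,P in [("btnR",(-58.6,-92.2,72)),("tip",(-22,-93,138)),("tipdeck",(-22,-93,66)),("FR corner",(-85,-135,78)),("FL",(-85,135,78)),("edge0",(-85,0,66)),("btnM",(-36.6,-23.7,72)),("barM",(-46.5,-2.2,72))]:
    print(n,proj("wrist",b2w(*P)).round(0),proj("scene",b2w(*P)).round(0))
```

```text
t 2.35 board xy [-22.2 -92.9] z 159.7 toolz yaw-board 0.11 ydown [-0.001  0.001 -1.   ] grip -0.0002 F [-0.1  0.4 -0.1]
btnR [319. 254.] [369. 268.]
tip [319. 251.] [387. 236.]
tipdeck [320. 209.] [383. 264.]
FR corner [371. 287.] [371. 286.]
FL [ 40. 287.] [302. 209.]
edge0 [211. 279.] [332. 247.]
btnM [232. 229.] [357. 244.]
barM [206. 241.] [348. 239.]
```

View pics/w1.png

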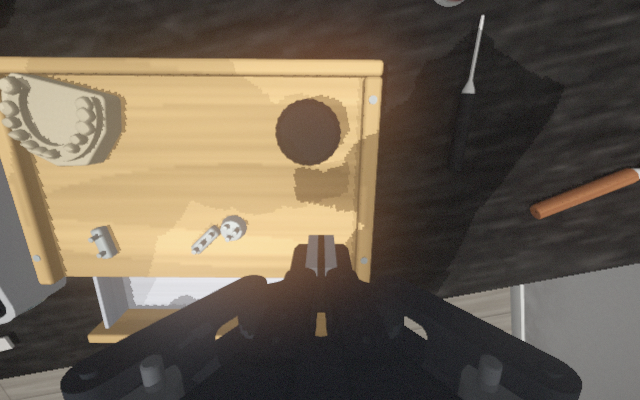

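View pics/s1.png

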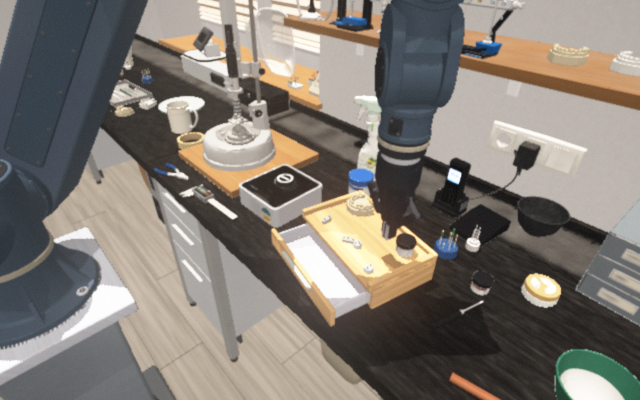

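The wrist picture agrees with the projections: button M is at (232,229), bar M at (205,240) and bar L at (103,243), and the fingers are shut. Next I lower behind the right button and sweep it.

Call:
{"api": "apply_moves", "payload": {
  "series": [
    [[0, 0, 0, 0, 14, 0, 1], [0, 0, 0, 0, 18, 0, 1], [0, 0, 0, 0, 18, 0, 1], [0, 0, 0, 0, 12, 0, 1], [0, 0, 0, 0, 6, 0, 1], [0, 0, 0, 0, 0, -5, 1], [0, 0, 0, 0, 0, -8, 1]]
  ]
}}

```text
time: 3.32
tcp_pos: [0.5314, -0.4649, 0.0928]
ee_rot: [-1.099, 1.366, -1.367]
contact_force: [-0.2, 0.0, 0.8]
grip_width: 0.0001
```

Call:
{"api": "apply_moves", "payload": {
  "series": [
    [[0, 0, 0, 0, 0, -9, 1], [0, 0, 0, 0, 0, -9, 1], [0, 0, 0, 0, 0, -9, 1], [0, 0, 0, 0, 0, -9, 1], [0, 0, 0, 0, 0, -9, 1], [0, 0, 0, 0, 0, -8, 1], [0, 0, 0, 0, 0, -6, 1], [0, 0, 0, 0, 0, 0, 1]]
  ]
}}

```text
time: 4.32
tcp_pos: [0.4736, -0.4521, 0.0923]
ee_rot: [-1.099, 1.367, -1.367]
contact_force: [0.5, 0.7, -0.2]
grip_width: -0.0001
```

Run:
```python
from h import *
st()
im=camera("wrist");cv2.imwrite("pics/w2.png",im[:,:,::-1]);im=camera("scene")
cv2.imwrite("pics/s2.png",cv2.resize(im[170:340,250:450,::-1],None,fx=3.5,fy=3.5))
```

```text
t 4.33 board xy [-94.4 -93.1] z 92.3 toolz yaw-board -0.03 ydown [-0.  0. -1.] grip -0.0001 F [ 0.5  0.7 -0.2]
```

View pics/s2.png

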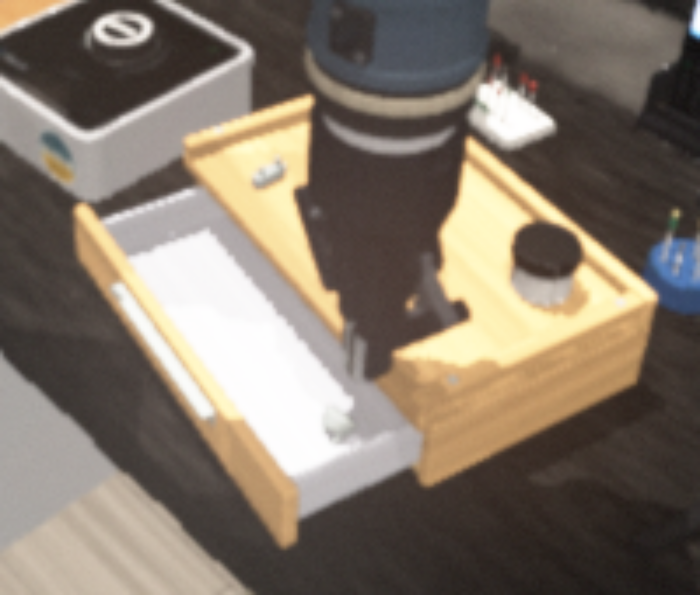

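View pics/w2.png

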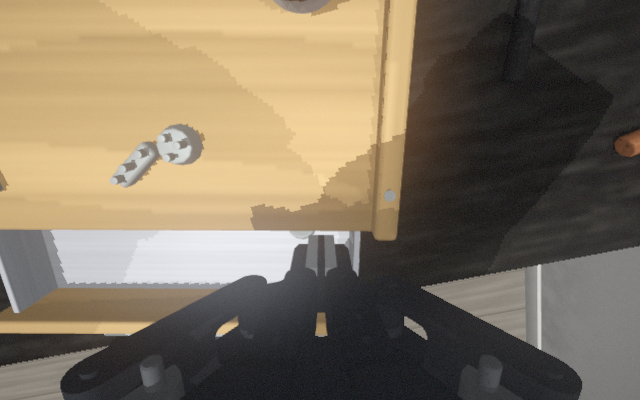

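The right button is in the drawer, at (338,420) in the scene crop. Next is the middle button.

Call:
{"api": "apply_moves", "payload": {
  "series": [
    [[0, 0, 0, 0, -20, 0, 1], [0, 0, 0, -6, -15, 10, 1], [0, 0, 0, -20, 0, 26, 1], [0, 0, 0, -20, 0, 27, 1], [0, 0, 0, -20, 0, 27, 1], [0, 0, 0, 0, 13, 0, 1], [0, 0, 0, 0, 16, 0, 1], [0, 0, 0, 0, 6, 0, 1], [0, 0, 0, 0, 0, 0, 1]]
  ]
}}

```text
time: 5.55
tcp_pos: [0.5749, -0.4072, 0.0915]
ee_rot: [-1.099, 1.369, -1.366]
contact_force: [0.1, -0.7, 0.9]
grip_width: -0.0
```

Run:
```python
from h import *
st()
im=camera("wrist");cv2.imwrite("pics/w3.png",im[:,:,::-1])
```

```text
t 5.55 board xy [ -5.  -27.6] z 91.5 toolz yaw-board -0.08 ydown [-0.001  0.001 -1.   ] grip -0.0 F [ 0.1 -0.7  0.9]
```

View pics/w3.png

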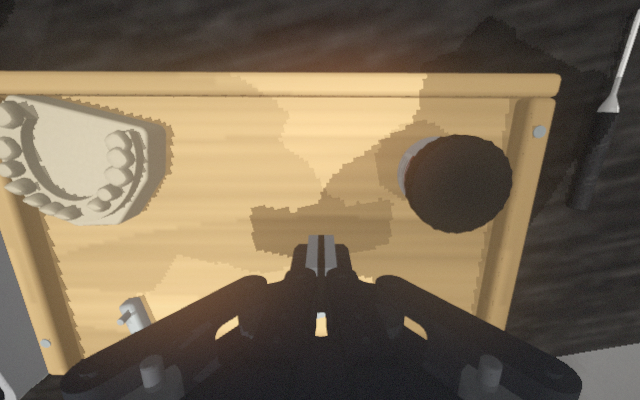

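Call:
{"api": "apply_moves", "payload": {
  "series": [
    [[0, 0, 0, 0, 0, -5, 1], [0, 0, 0, 0, 0, -9, 1], [0, 0, 0, 0, 0, -9, 1], [0, 0, 0, 0, 0, -9, 1], [0, 0, 0, 0, 0, -9, 1], [0, 0, 0, 0, 0, -9, 1], [0, 0, 0, 0, 0, -9, 1], [0, 0, 0, 0, 0, -9, 1], [0, 0, 0, 0, 0, -9, 1], [0, 0, 0, 0, 0, -8, 1], [0, 0, 0, 0, 0, -5, 1], [0, 0, 0, 0, 0, 0, 1]]
  ]
}}

```text
time: 7.1
tcp_pos: [0.4878, -0.3876, 0.0923]
ee_rot: [-1.099, 1.367, -1.367]
contact_force: [0.4, 0.1, 0.0]
grip_width: 0.0002
```

Run:
```python
from h import *
st()
im=camera("wrist");cv2.imwrite("pics/w4.png",im[:,:,::-1]);im=camera("scene")
cv2.imwrite("pics/s4.png",cv2.resize(im[170:340,250:450,::-1],None,fx=3.5,fy=3.5))
```

```text
t 7.1 board xy [-94.3 -27.1] z 92.3 toolz yaw-board -0.03 ydown [-0.  0. -1.] grip 0.0002 F [0.4 0.1 0. ]
```

View pics/w4.png

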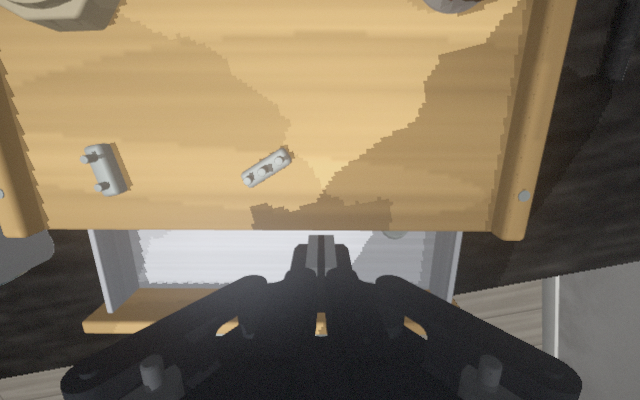

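View pics/s4.png

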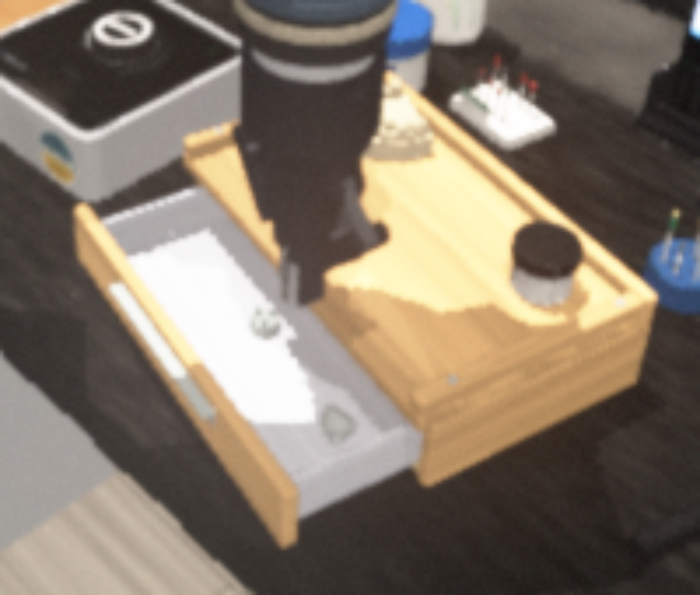

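Both buttons are in the drawer. The bars on the deck are at wrist pixels (267,167) and (104,170), and I compute their positions from those.

Run:
```python
from h import *
b=np.load("b.npz");t,a=b["t"],float(b["yaw"]);c,s=np.cos(a),np.sin(a);Rm=np.array([[c,-s],[s,c]])
for q in [(267,168),(244,181),(290,155),(104,170),(97,148),(115,192),(520,238)]:
    print(q,(Rm.T@(onz("wrist",q,.073)[:2]-t)*1000).round(1))
```

```text
(267, 168) [-46.2  -0.7]
(244, 181) [-52.7  11.2]
(290, 155) [-39.8 -12.2]
(104, 170) [-47.2  79.9]
(97, 148) [-36.4  81. ]
(115, 192) [-58.4  76.8]
(520, 238) [ -83.6 -132.7]
```

Call:
{"api": "apply_moves", "payload": {
  "series": [
    [[0, 0, 0, 0, -20, 0, 1], [0, 0, 0, 0, -15, 10, 1], [0, 0, 0, -8, 0, 24, 1], [0, 0, 0, -9, 0, 24, 1], [0, 0, 0, -9, 0, 24, 1], [0, 0, 0, 0, 13, 0, 1], [0, 0, 0, 0, 16, 0, 1], [0, 0, 0, 0, 6, 0, 1], [0, 0, 0, 0, 0, 0, 1]]
  ]
}}

```text
time: 8.32
tcp_pos: [0.5729, -0.3799, 0.0916]
ee_rot: [-1.099, 1.369, -1.366]
contact_force: [-0.1, -0.7, 0.3]
grip_width: 0.0002
```

Call:
{"api": "apply_moves", "payload": {
  "series": [
    [[0, 0, 0, 0, 0, -5, 1], [0, 0, 0, 0, 0, -7, 1], [0, 0, 0, 0, 0, -7, 1], [0, 0, 0, 0, 0, -8, 1], [0, 0, 0, 0, 0, -8, 1], [0, 0, 0, 0, 0, -8, 1], [0, 0, 0, 0, 0, -8, 1], [0, 0, 0, 0, 0, -8, 1], [0, 0, 0, 0, 0, -8, 1], [0, 0, 0, 0, 0, -8, 1], [0, 0, 0, 0, 0, -7, 1], [0, 0, 0, 0, 0, 0, 1]]
  ]
}}

```text
time: 9.82
tcp_pos: [0.4932, -0.3622, 0.0924]
ee_rot: [-1.099, 1.367, -1.367]
contact_force: [0.2, 0.5, -0.3]
grip_width: 0.0003
```

Run:
```python
from h import *
st()
im=camera("wrist");cv2.imwrite("pics/w5.png",im[:,:,::-1]);im=camera("scene")
cv2.imwrite("pics/s5.png",cv2.resize(im[170:340,250:450,::-1],None,fx=3.5,fy=3.5))
```

```text
t 9.82 board xy [-94.5  -1.1] z 92.4 toolz yaw-board -0.03 ydown [-0.  0. -1.] grip 0.0003 F [ 0.2  0.5 -0.3]
```

View pics/w5.png

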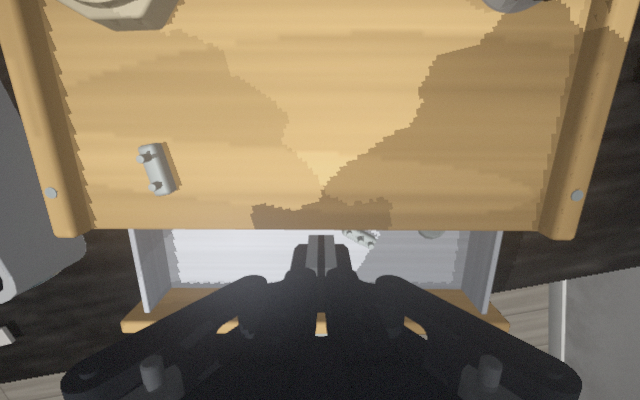

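View pics/s5.png

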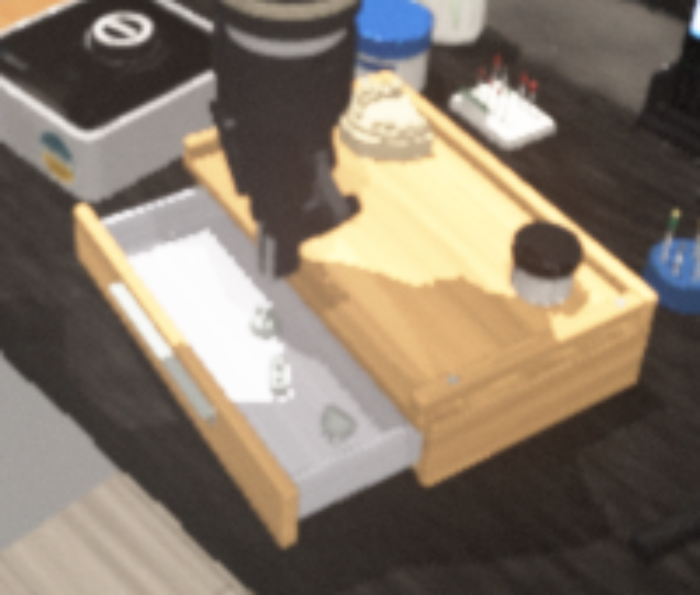

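Call:
{"api": "apply_moves", "payload": {
  "series": [
    [[0, 0, 0, 0, -20, 0, 1], [0, 0, 0, 0, -15, 8, 1], [0, 0, 0, -20, 0, 17, 1], [0, 0, 0, -20, 0, 17, 1], [0, 0, 0, -20, 0, 17, 1], [0, 0, 0, -21, 0, 17, 1], [0, 0, 0, 0, 13, 0, 1], [0, 0, 0, 0, 16, 0, 1], [0, 0, 0, 0, 6, 0, 1], [0, 0, 0, 0, 0, 0, 1]]
  ]
}}

```text
time: 11.18
tcp_pos: [0.5844, -0.2998, 0.0915]
ee_rot: [-1.099, 1.369, -1.366]
contact_force: [0.4, -0.1, -0.0]
grip_width: 0.0002
```

Call:
{"api": "apply_moves", "payload": {
  "series": [
    [[0, 0, 0, 0, 0, -4, 1], [0, 0, 0, 0, 0, -7, 1], [0, 0, 0, 0, 0, -7, 1], [0, 0, 0, 0, 0, -7, 1], [0, 0, 0, 0, 0, -7, 1], [0, 0, 0, 0, 0, -8, 1], [0, 0, 0, 0, 0, -8, 1], [0, 0, 0, 0, 0, -8, 1], [0, 0, 0, 0, 0, -8, 1], [0, 0, 0, 0, 0, -7, 1], [0, 0, 0, 0, 0, -5, 1], [0, 0, 0, 0, 0, 0, 1]]
  ]
}}

```text
time: 12.68
tcp_pos: [0.5108, -0.2831, 0.0924]
ee_rot: [-1.099, 1.367, -1.367]
contact_force: [-0.2, 0.5, -0.5]
grip_width: -0.0
```

Run:
```python
from h import *
st()
im=camera("wrist");cv2.imwrite("pics/w6.png",im[:,:,::-1]);im=camera("scene")
cv2.imwrite("pics/s6.png",cv2.resize(im[170:340,250:450,::-1],None,fx=3.5,fy=3.5))
```

```text
t 12.68 board xy [-94.2  79.9] z 92.4 toolz yaw-board -0.02 ydown [ 0.  0. -1.] grip -0.0 F [-0.2  0.5 -0.5]
```

View pics/w6.png

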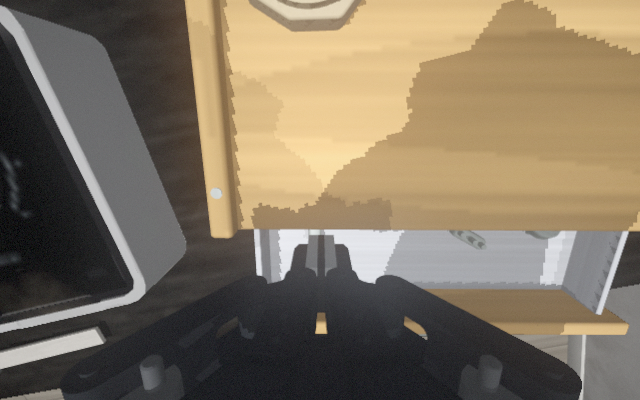

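View pics/s6.png

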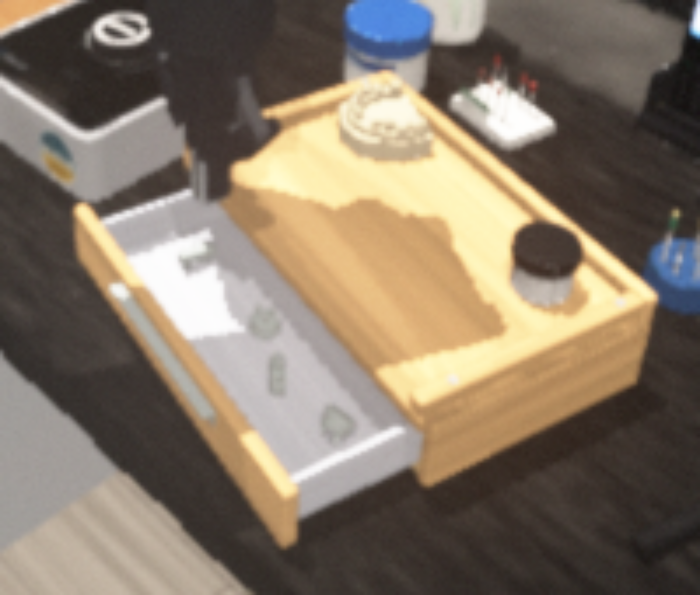

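All four pieces lie in the drawer, at (198,252), (265,320), (278,375) and (338,422) in the scene crop, and the deck is clear of them. The arm now moves round in front of the drawer.

Call:
{"api": "apply_moves", "payload": {
  "series": [
    [[0, 0, 0, 0, -20, 0, 1], [0, 0, 0, 0, -15, 0, 1], [0, 0, 0, 15, 0, -20, 1], [0, 0, 0, 25, 0, -31, 1], [0, 0, 0, 25, 0, -35, 1], [0, 0, 0, 15, 0, -20, 1], [0, 0, 0, 0, 0, 0, 1], [0, 0, 0, 0, 20, 0, 1], [0, 0, 0, 0, 24, 0, 1], [0, 0, 0, 0, 22, 0, 1], [0, 0, 0, 0, 11, 0, 1], [0, 0, 0, 0, 0, 0, 1]]
  ]
}}

```text
time: 14.28
tcp_pos: [0.3902, -0.3381, 0.0497]
ee_rot: [-1.099, 1.368, -1.365]
contact_force: [0.0, 0.3, 0.5]
grip_width: 0.0002
```

Run:
```python
from h import *
st()
im=camera("wrist");cv2.imwrite("pics/w7.png",im[:,:,::-1]);im=camera("scene")
cv2.imwrite("pics/s7.png",cv2.resize(im[170:340,250:450,::-1],None,fx=3.5,fy=3.5))
```

```text
t 14.28 board xy [-200.3    0.3] z 49.7 toolz yaw-board 0.0 ydown [-0.001  0.001 -1.   ] grip 0.0002 F [0.  0.3 0.5]
```

View pics/s7.png

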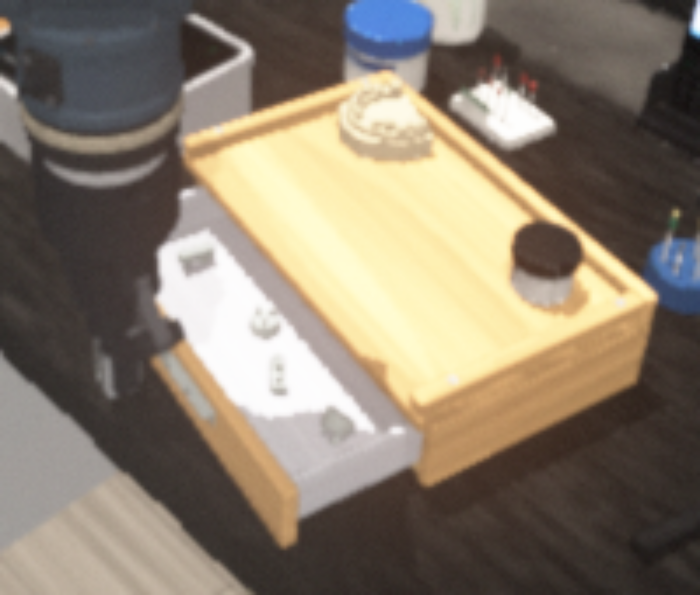

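View pics/w7.png

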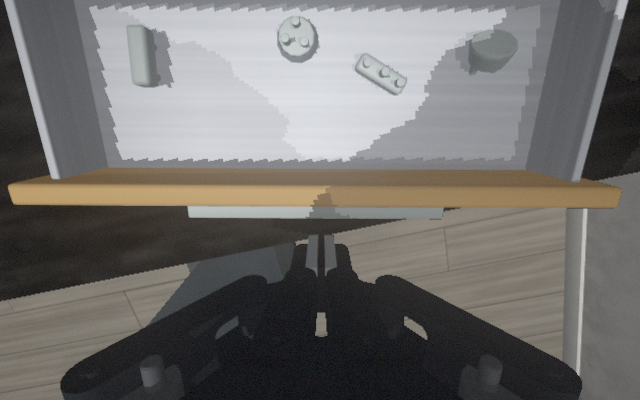

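All four pieces are on the drawer floor, and the fingers are centred in front of the finger edge. Now I push.

Call:
{"api": "apply_moves", "payload": {
  "series": [
    [[0, 0, 0, 0, 0, 6, 1], [0, 0, 0, 0, 0, 6, 1], [0, 0, 0, 0, 0, 6, 1], [0, 0, 0, 0, 0, 8, 1], [0, 0, 0, 0, 0, 9, 1], [0, 0, 0, 0, 0, 9, 1], [0, 0, 0, 0, 0, 9, 1], [0, 0, 0, 0, 0, 9, 1], [0, 0, 0, 0, 0, 9, 1], [0, 0, 0, 0, 0, 8, 1], [0, 0, 0, 0, 0, 6, 1], [0, 0, 0, 0, 0, 0, 1]]
  ]
}}

```text
time: 15.88
tcp_pos: [0.4741, -0.3568, 0.0502]
ee_rot: [-1.099, 1.366, -1.367]
contact_force: [-0.4, -0.7, 0.9]
grip_width: 0.0
```

Run:
```python
from h import *
st()
im=camera("wrist");cv2.imwrite("pics/w8.png",im[:,:,::-1]);im=camera("scene")
cv2.imwrite("pics/s8.png",cv2.resize(im[170:340,250:450,::-1],None,fx=3.5,fy=3.5))
```

```text
t 15.88 board xy [-1.143e+02  1.000e-01] z 50.2 toolz yaw-board 0.01 ydown [ 0.001  0.    -1.   ] grip 0.0 F [-0.4 -0.7  0.9]
```

View pics/s8.png

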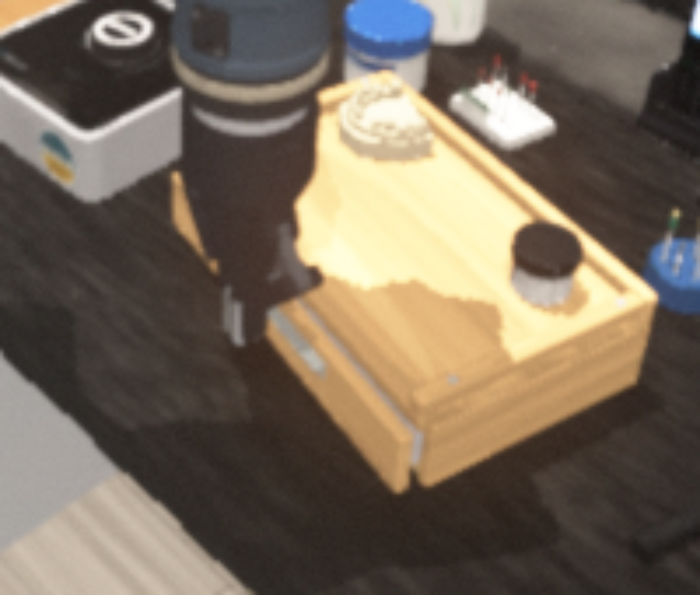

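View pics/w8.png

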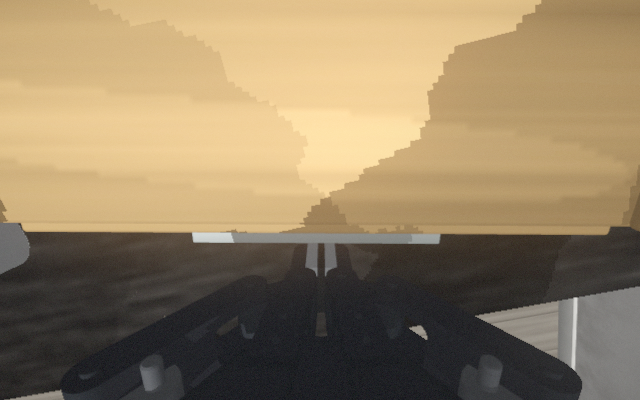

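The drawer is nearly shut, with roughly 10 mm showing. I close the rest slowly.

Call:
{"api": "apply_moves", "payload": {
  "series": [
    [[0, 0, 0, 0, 0, 3, 1], [0, 0, 0, 0, 0, 3, 1], [0, 0, 0, 0, 0, 2, 1], [0, 0, 0, 0, 0, 1, 1], [0, 0, 0, 0, 0, 0, 1]]
  ]
}}

```text
time: 16.6
tcp_pos: [0.4823, -0.3587, 0.0503]
ee_rot: [-1.099, 1.367, -1.367]
contact_force: [-0.3, 0.8, 0.2]
grip_width: 0.0002
```

Run:
```python
from h import *
st()
im=camera("scene")
cv2.imwrite("pics/s9.png",cv2.resize(im[170:340,250:450,::-1],None,fx=3.5,fy=3.5))
```

```text
t 16.6 board xy [-1.058e+02 -1.000e-01] z 50.3 toolz yaw-board -0.01 ydown [ 0.  0. -1.] grip 0.0002 F [-0.3  0.8  0.2]
```

View pics/s9.png

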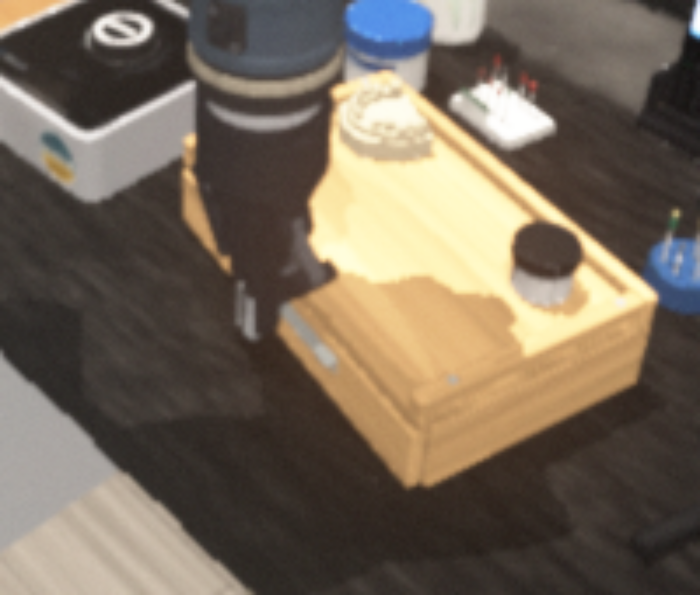

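Call:
{"api": "apply_moves", "payload": {
  "series": [
    [[0, 0, 0, 0, 0, 1, 1], [0, 0, 0, 0, 0, 1, 1], [0, 0, 0, 0, 0, 0, 1]]
  ]
}}

```text
time: 17.02
tcp_pos: [0.484, -0.3591, 0.0502]
ee_rot: [-1.099, 1.367, -1.367]
contact_force: [-1.2, 0.7, 0.2]
grip_width: 0.0001
```

Call:
{"api": "apply_moves", "payload": {
  "series": [
    [[0, 0, 0, 0, 0, 1, 1], [0, 0, 0, 0, 0, 0, 1]]
  ]
}}

```text
time: 17.27
tcp_pos: [0.4842, -0.3591, 0.0502]
ee_rot: [-1.1, 1.369, -1.366]
contact_force: [-5.4, 0.9, 3.2]
grip_width: 0.0003
```

Call:
{"api": "apply_moves", "payload": {
  "series": [
    [[0, 0, 0, 0, 0, 1, 1], [0, 0, 0, 0, 0, 0, 1]]
  ]
}}

```text
time: 17.52
tcp_pos: [0.4843, -0.3592, 0.0501]
ee_rot: [-1.101, 1.37, -1.365]
contact_force: [-9.7, 1.4, 4.9]
grip_width: 0.0
```

The drawer met a hard stop: no further travel, about 10 N against the 2 N slide force. The tool is where it should be for shut. I back off and look.

Call:
{"api": "apply_moves", "payload": {
  "series": [
    [[0, 0, 0, 0, 0, -5, 1], [0, 0, 0, 0, 0, -20, 1], [0, 0, 0, 0, 0, -35, 1], [0, 0, 0, 0, -30, -35, 1], [0, 0, 0, 10, -50, -40, 1], [0, 0, 0, 30, -50, -30, 1], [0, 0, 0, 45, -40, -20, 1], [0, 0, 0, 45, 0, -20, 1], [0, 0, 0, 45, 0, -20, 1], [0, 0, 0, 0, 0, 0, 1]]
  ]
}}

```text
time: 18.77
tcp_pos: [0.2308, -0.4831, 0.2156]
ee_rot: [-1.098, 1.368, -1.371]
contact_force: [-0.3, -0.9, -0.8]
grip_width: 0.0002
```

Run:
```python
from h import *
st()
im=camera("top")
c=im[150:290,310:450,::-1]; cv2.imwrite("pics/crop2.png",cv2.resize(c,None,fx=4.2,fy=4.2,interpolation=cv2.INTER_CUBIC))
im=camera("scene")
cv2.imwrite("pics/s10.png",cv2.resize(im[150:340,180:450,::-1],None,fx=2.9,fy=2.9))
```

```text
t 18.77 board xy [-324.8 -175.5] z 215.6 toolz yaw-board -0.22 ydown [ 0.001 -0.002 -1.   ] grip 0.0002 F [-0.3 -0.9 -0.8]
```

View pics/crop2.png

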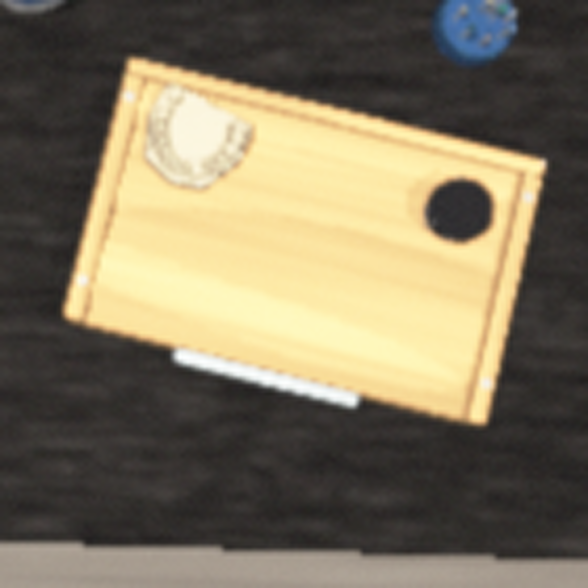

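View pics/s10.png

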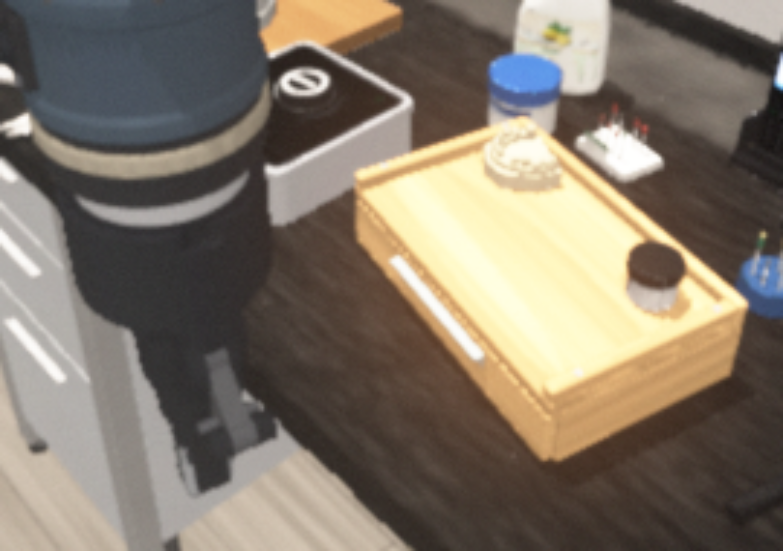

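The drawer is flush and the deck holds only the model at (195,140) and the jar at (459,210), the same pixels as at the start. The robot is clear of everything, so I hand the job in.

```bash
python3 -c "
from bench import ticket
print(ticket.close_job())"
```

```text
the job is handed in; nothing more can be done
None
```

The four metal pieces are in the drawer and the drawer is fully shut; I handed the job in at about 19 s.

- **Sweeping:** with the fingers closed, I swept each piece separately over the front edge. Before shutting the drawer, the wrist and scene pictures both showed all four lying on its floor.
- **Shutting:** I pushed at the centre of the drawer front until it stopped moving, at about 11 N. In the last top and scene pictures the front is flush with the deck edge.
- **Left in place:** the plaster model and jar are at the same pixels in the top picture before and after, and the deck is otherwise clear. The tub looks unmoved in the scene pictures. I did not re-measure the calliper, but the arm never went near it.
- **Disagreements:** no check failed. In the first top picture the trained network found only one button and no bars, and it also labelled the drawer as a button and a button as the jar. I took the positions of the pieces from the pictures by eye, using the calibration.

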